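# Slide a printing plate out over the end of its ledge

## Robot

A 7-joint arm with a two-finger parallel gripper is mounted at the origin on the work surface. World frame = base frame: x ahead of the robot, y to its left, z up, the work surface at z = 0. Lengths are in m, angles in rad, forces in N, time in s.
With the tool pointing down it reaches from about 0.425 to 1.025 m from the base axis. Payload 3.6 kg.
Tool frame: the origin (TCP) lies on the centre line of the jaws, within the pads' length; the fingertips stand 25 mm ahead of it and the grasp point (between the pads) lies 6 mm ahead of it; z points along the fingers, y is the direction in which the jaws open and shut (so a half turn about z gives the same grasp; the last joint's range is limited). The gripper opens to 85 mm and grips with 20 to 120 N. Pads are 22 mm wide; open, the fingers measure 114 mm over their backs; the gripper's body (76 mm by 85 mm) begins 54 mm behind the grasp point. The pads swing forward as they close: fully open they stand 13 mm farther back than shut.
Start: joints at [1.133, 0.591, 0.048, 1.609, -0.033, 0.943, -0.034], TCP at [0.244, -0.683, 0.256] pointing down, gripper open.
Joint ranges: [-2.69, 2.69], [-0.47, 2.24], [-1.27, 1.36], [0.19, 2.51], [-1.53, 4.68], [0.08, 2.07], [-3.09, 3.09]. Speed limits (rad/s): [2.57, 2.57, 3.14, 3.14, 3.14, 3.14, 3.14].

## Interface

Orientations are given as a unit quaternion [w, x, y, z].
In Python, from workcell import robot gives the robot as it stands.
- The arm moves only by the tool apply_moves, never from a script. Its argument "targets" is a list of rows, each a list of 3 entries, a list of its own where there are three numbers: the shift along the world's x, y, z in units of 25 mm (1.0 is 25 mm), then the turn about the world's z in degrees, then the closure, from 0 (fully open) to 1 (shut). In form: [[[x, y, z], spin, jaw], ...]. A call has exactly 5 rows; each row shifts and turns the commanded pose from where the row before left it; what a row does not reach is not made up. A row lasts 1/12 s, in which the tool goes at most 41.7 mm and 7.16 degrees, less where a joint would pass 70% of its speed; a pose out of reach is approached as far as the arm can. A call is refused whole if a number of a shift passes 1 or a number of a turn 7.16, either way. A call with a gripper value outside its range is refused whole. The fingers move at their own pace and stop on an object; "newtons" is the grip in N (left out, the last holds). Time passes only in rows, so rows that do not move let the fingers close, or fill a call up. It gives the time, the measured TCP pose, the force and the opening at its end, in the units of the state.
- robot.state(): the state, without advancing time (a new reading comes with each control period).
- robot.snapshot(name): name is "scene" or "side" or "wrist"; returns (picture, depth): 384x512x3 uint8, red, green, blue; 384x512 float32, m along the optical axis (not along the pixel's ray), 0 where there is no reading.
- robot.get_calibration(name): a dict with "vfov" (degrees; the focal length in pixels is half the picture's height over the tangent of half this angle, whatever the lens; pixels are square), "cx", "cy" (the principal point, pixels), "R" (3x3) and "t" (3): a world point X has camera coordinates R X + t. Camera axes: x right, y down, z forward; pixel columns grow to the right and rows downward; lengths in m; the calibration is good to about 2 mm. A picture is of the moment at which its call begins: read the wrist's pose just before it. get_calibration takes no time and is no camera call; for the wrist camera it gives the pose at the moment of the call.
- robot.finish_job(): hands the job in, once; it reports no verdict.
Trained networks look in the newest picture that a camera, given by its name, has taken for a name from the list of things; names that differ only in an ending like _2 or _b are one class to them, and where a whole thing is asked for, a point or a joint stands for the part that bears it (a point fixed in the world has none). Each returns a list of dicts, best first, with "conf" (0 to 1); they miss things now and then, are a little off and sometimes report something else, mostly with a low value. They report only what shows in the picture. A call takes as long as a camera call. They do not tell look-alikes from the thing itself.
- robot.search_frame(camera, name): "position" ([column, row] as shares, 0 to 1, of the picture: columns of its width, rows of its height, amid what is visible of it).
- robot.regions_of(camera, name): "region" (384x512 bool, what is visible of it) and "position" ([column, row] as shares, 0 to 1, of the picture: columns of its width, rows of its height, amid what is visible of it).
The state is a dict: "clock": time; "joint_positions": joint angles; "qvel": joint speeds; "effort": joint torques, N m; "ee_pos": TCP position; "ee_rot": TCP orientation; "contact_force": force on the tool from outside, world axes, zero at the start; "torque": the same for the moment, N m; "gripper_width": finger opening in m.
Only numpy, scipy, OpenCV 4.12 (cv2) and the standard library are available. Lean on these libraries where they do the work, as an engineer would, in place of code of your own. Each camera call takes 0.05 s, during which the arm holds its last target. There are 200 camera calls.

## Task

In this letterpress workshop, slide the brass stop all the way aside, towards the robot's side of the ledge, then push the flat aluminium plate along the ledge towards that opened end until its whole orange band sticks out past the end, so that someone can take hold of it there. Leave well over half of the plate resting on the ledge, flat and straight along it. Only push things: do not lift or tip the plate, and leave the other things where they are.

Things in the scene. Friction and masses are not known exactly. Their poses are not given: they have to be found in the camera images.
- ledge: Fixed dark wooden ledge, flat dark steel top 60 mm above its origin (on the bench). Its z is up, x away from the robot (turned up to 0.3 rad), y left. The top spans x -100 to 65, y -160 to 160 mm. A wooden fence (x 65 to 77 mm) rises 15 mm above the top along the far edge, from y -80 to 160 mm only; the other sides are open. The plate must overhang the right end, y -160 mm.
- ledge_end (a point): Point on the top edge of the ledge's right end (ledge x 18 mm, y -160 mm, z 60 mm), in the middle of the plate's path; axes as the ledge's.
- plate: Loose aluminium plate, 90 (its x) x 160 (its y) x 5 mm thick, about 0.19 kg, flat on the ledge's top, its far side 1 to 6 mm from the fence, almost in line with the ledge. Origin at the centre of its underside, axes as the ledge's. A 30 mm wide orange band crosses its leading (-y, right) end. Behind the other end the ledge's top is free for 65 mm or more.
- plate_front (a point): Middle of the lower edge of the plate's leading end, the orange one (plate y -80 mm); axes as the plate's.
- stop (a joint): How far the stop has been slid aside, in m: 0 to 0.015 at the start, in the plate's path; 0.085 fully aside. It moves along the ledge's -x (towards the robot), is not sprung, and stays where it is left; about 2 N moves it.
- stop_top (a point): Top centre of the stop: a brass block 26 (ledge x) x 20 (ledge y) x 30 mm high with a red knob (18 mm diameter, 12 mm high) on it; this point is 42.5 mm above the ledge's top. It runs across the ledge at ledge y -145 mm, centred at ledge x = 12 mm minus the joint value. There is no fence on its far side (ledge +x).
- woodtype: Bystander: small loose wooden printing block, 26 x 42 x 23 mm high, standing on the robot's side of the ledge's top, out of the plate's path. Origin under its centre.
- jar: Bystander: loose jar with a black cap, 60 mm diameter, 85 mm high, on the bench beyond the ledge. Origin under its centre.
- tin: Bystander: loose blue can, 66 mm diameter, 75 mm high, on the bench beyond the ledge. Origin under its centre.
- stick: Bystander: loose steel composing stick (shallow tray holding metal type), 50 x 200 x 23 mm high, on the bench between the robot and the ledge. Origin under its centre, long side along its y.
Mind the look-alikes: they are no part of the job. What is meant by the plate is not pink, and is the larger of those in its own colour.

How it is judged:
On the way, in this order (a step that is already met when the one before it is completed fails the run):
1. the stop is slid aside, out of the plate's path (value of joint stop above 0.068 m), for 0.2 s.
2. the plate's orange band stands out past the ledge's end (y of plate_front in the frame of ledge between -0.23 and -0.187 m), for 0.2 s.
At the end, for the whole second after the job is handed in: Stop at least 68 mm aside; plate's leading end 27 to 70 mm past the ledge's end, plate at rest, flat on the ledge (tilt under 0.05 rad), in line with it within 0.15 rad, its centre at ledge x above -20 mm; each bystander within 30 mm of its start (all of step 2 and value of joint stop above 0.068 m and angle between the y axis of plate and the y axis of ledge, either way round below 0.15 rad and angle between plate's own z axis and vertical below 0.05 rad and z of plate in the frame of ledge between 0.055 and 0.065 m and x of plate in the frame of ledge above -0.02 m and linear speed of plate below 0.01 m/s and angular speed of plate below 0.1 rad/s and distance of each of woodtype, jar, tin, stick from where it was at the start of the episode below 0.03 m); the robot touches nothing.
It fails at once if the plate is lifted more than 12 mm off the ledge (z of plate in the frame of ledge above 0.072 m).
It fails at once if the plate is tipped (angle between plate's own z axis and vertical above 0.2 rad).
It fails at once if the plate falls from the ledge (z of plate in the frame of ledge below 0.045 m).
It fails at once if another thing (wooden block, jar, can or composing stick) is moved (distance of any of woodtype, jar, tin, stick from where it was at the start of the episode above 0.03 m).
It also fails if it takes over 54 s, if anything falls off the work surface, if the arm or the gripper's body presses on something with over 40 N, if the wrist force passes 120 N, or if a joint passes its speed limit or range.

## Working session

There is one attempt and no reset: what is moved stays moved. The work goes in short steps, Python scripts to look and compute and a tool call to move; the robot and the scene stay as the last step left them, time stands still between calls to the robot, and variables do not carry over. Pictures are saved under pics/ and viewed, about 8 in all and at most 12, crops included, and the job is handed in when it is done.

Besides the shell and the picture viewer there is one more tool, called after "Request:" as name(argument=value, ...) on one line, values as JSON. apply_moves: Moves the arm, as the interface text tells. Its arguments: {"type":"object","properties":{"targets":{"type":"array","items":{"type":"array"}},"newtons":{"type":"number"}},"required":["targets"]}

```bash
mkdir -p pics
cat > h.py <<'E'
import numpy as np,cv2
from workcell import robot
def snap(c):
    K=robot.get_calibration(c); p,d=robot.snapshot(c); return p,d,K
def world(d,K):
    h,w=d.shape; f=h/2/np.tan(np.radians(K['vfov'])/2)
    v,u=np.mgrid[:h,:w]; P=np.stack([(u-K['cx'])/f*d,(v-K['cy'])/f*d,d],-1)
    return (P-np.array(K['t']))@np.array(K['R'])
def proj(X,K):
    c=np.array(K['R'])@X+np.array(K['t']); f=192/np.tan(np.radians(K['vfov'])/2)
    return c[:2]/c[2]*f+[K['cx'],K['cy']]
E
python3 - <<'E'
from h import *
ims=[]
for c in ['scene','side']:
    p,d,K=snap(c); np.savez(c+'.npz',p=p,d=d,W=world(d,K)); ims.append(p)
    W=world(d,K)
    for n in ['plate','stop','woodtype','ledge','stick','jar','tin']:
        for r in robot.regions_of(c,n):
            m=r['region']&(d>0)
            if m.sum(): print(c,n,round(r['conf'],2),np.round(np.array(r['position'])*[512,384]),np.round(np.median(W[m],0),3),m.sum())
for c,i in zip('ab',ims): cv2.imwrite(f'pics/{c}.png',cv2.resize(i[...,::-1],(768,576)))
print(robot.state())
E
```

```text
scene plate 0.95 [153. 304.] [ 0.774 -0.131  0.006] 3617
scene plate 0.79 [252. 197.] [0.548 0.086 0.066] 1519
scene plate 0.55 [371. 254.] [0.715 0.307 0.005] 1296
scene stop 0.75 [188. 200.] [ 0.571 -0.053  0.089] 197
scene woodtype 0.76 [271. 169.] [0.459 0.151 0.08 ] 225
scene ledge 0.96 [242. 210.] [0.589 0.072 0.061] 6904
scene ledge 0.54 [234. 255.] [0.725 0.024 0.06 ] 1371
scene stick 0.65 [225. 169.] [0.359 0.055 0.02 ] 27
scene jar 0.59 [233. 257.] [0.726 0.024 0.059] 1274
scene tin 0.66 [295. 237.] [0.694 0.157 0.061] 1263
side plate 0.86 [362. 269.] [ 0.759 -0.139  0.004] 2907
side plate 0.72 [250. 187.] [0.551 0.074 0.064] 1504
side plate 0.55 [298. 161.] [0.725 0.327 0.003] 258
side stop 0.71 [258. 219.] [ 0.561 -0.061  0.085] 253
side woodtype 0.6 [206. 171.] [0.449 0.134 0.081] 161
side ledge 0.85 [237. 216.] [ 0.515 -0.02   0.059] 5990
side ledge 0.57 [258. 219.] [ 0.56  -0.061  0.084] 269
side stick 0.77 [176. 207.] [0.371 0.089 0.003] 1136
side jar 0.91 [318. 209.] [0.699 0.005 0.056] 961
side tin 0.8 [297. 176.] [0.668 0.14  0.052] 833
{'clock': 0.8, 'joint_positions': array([ 1.13354308,  0.59115549,  0.04839881,  1.60850155, -0.03329469,
        0.94268989, -0.03368598]), 'qvel': array([-8.06383731e-04, -4.09057652e-04, -4.02826043e-06, -1.08671559e-03,
       -1.18773816e-03, -1.51076758e-03,  2.58412824e-04]), 'effort': array([-5.46377414e-04, -5.48565209e+01,  1.54588826e+00, -1.98526794e+01,
        9.36490920e-03,  1.42375509e-03, -2.23666001e-05]), 'ee_pos': array([ 0.24434748, -0.68259017,  0.25633397]), 'ee_rot': array([ 2.81613353e-05,  9.85261168e-01,  1.71056801e-01, -7.91095808e-06]), 'contact_force': array([-0.11793693,  0.31683257, -0.52982625]), 'torque': array([-0.00654823,  0.00847424, -0.04574256]), 'gripper_width': 0.08550827854123819}
```

View pics/a.png

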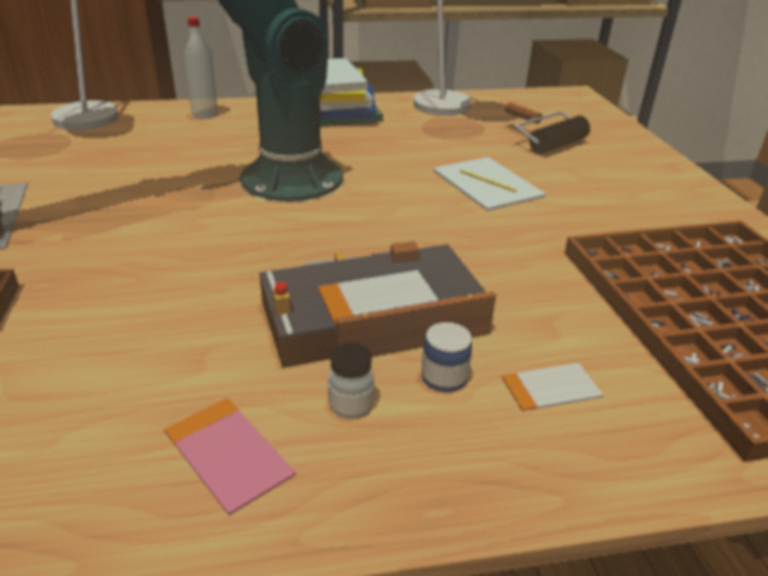

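View pics/b.png

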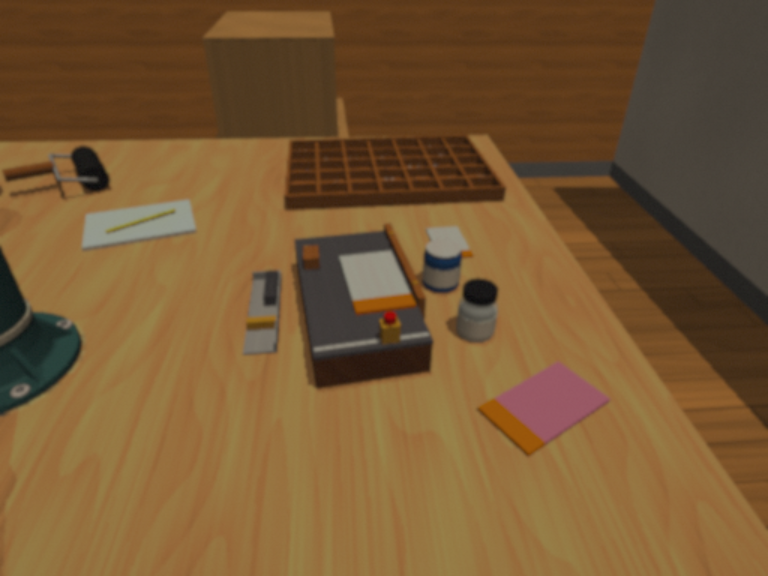

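The pictures show three plate-like things: a pink one at scene (153,304), a small white one on the bench at (371,254), and an aluminium-coloured one with an orange end on the ledge at (252,197). The ledge one is the larger non-pink plate. The stop is at (188,200) with its red knob, and the woodtype is at (271,169). Next I'll measure the poses and confirm in one crop.

Run:
```python
from h import *
from scipy.optimize import least_squares
T=[];PL=[];OR=[];RED=[];FE=[]
for c in ['scene','side']:
    z=np.load(c+'.npz'); p=z['p'].astype(int);W=z['W'];d=z['d']
    box=(d>0)&(W[...,0]>.38)&(W[...,0]<.72)&(abs(W[...,1]-.1)<.25)
    hsv=cv2.cvtColor(z['p'],cv2.COLOR_RGB2HSV).astype(int)
    top=box&(W[...,2]>.052)&(W[...,2]<.072)
    H,S,V=[hsv[...,i] for i in range(3)]
    bright=top&(S<70)&(V>110)
    orange=top&(H>8)&(H<22)&(S>150)&(V>120)
    red=box&((H<5)|(H>174))&(S>170)&(W[...,2]>.085)
    fe=box&(W[...,2]>.070)&(W[...,2]<.08)
    t=W[top]; 
    print(c,'top z',np.median(W[top&(V<90)][:,2]))
    for n,m in [('top',top),('bright',bright),('orange',orange),('red',red)]:
        q=W[m]; 
        n_,lab,st,ce=cv2.connectedComponentsWithStats(m.astype('u1'),connectivity=8)
        k=1+np.argmax(st[1:,4]) if n_>1 else 0
        q=W[lab==k] if k else q
        if len(q): r=cv2.minAreaRect((q[:,:2]*1000).astype('f4')); print(c,n,len(q),np.round(q.mean(0),4),[np.round(x,1) for x in r])
a=np.load('scene.npz')['p'][130:260,150:370]; b=np.load('side.npz')['p'][140:265,180:330]
a=cv2.resize(a,(780,460),interpolation=2)[...,::-1]; cv2.imwrite('pics/c.png',a)
```

```text
scene top z 0.05947029984664387
scene top 5904 [0.5339 0.0829 0.0626] [array([523.4,  88.4]), array([183.6, 321. ]), np.float64(8.0)]
scene bright 1272 [0.544  0.1042 0.0659] [array([538.4, 106.4]), array([ 95.6, 135.5]), np.float64(7.6)]
scene orange 290 [0.5592 0.023  0.0663] [array([560.2,  24.1]), array([89.5, 27.6]), np.float64(8.8)]
scene red 24 [ 0.5643 -0.0523  0.1032] [array([564.1, -53. ]), array([ 9.8, 13.8]), np.float64(18.7)]
side top z 0.059225159119376605
side top 5544 [0.5221 0.0579 0.0607] [array([523.7,  89.1]), array([177. , 325.3]), np.float64(7.9)]
side bright 1092 [0.5486 0.1043 0.064 ] [array([549.1, 111.9]), array([ 92.1, 139.7]), np.float64(8.3)]
side orange 312 [0.5606 0.0245 0.0645] [array([561.7,  26.2]), array([91.9, 31.5]), np.float64(8.5)]
side red 45 [ 0.5614 -0.0546  0.101 ] [array([561.6, -53.6]), array([16., 14.]), np.float64(85.5)]
```

View pics/c.png

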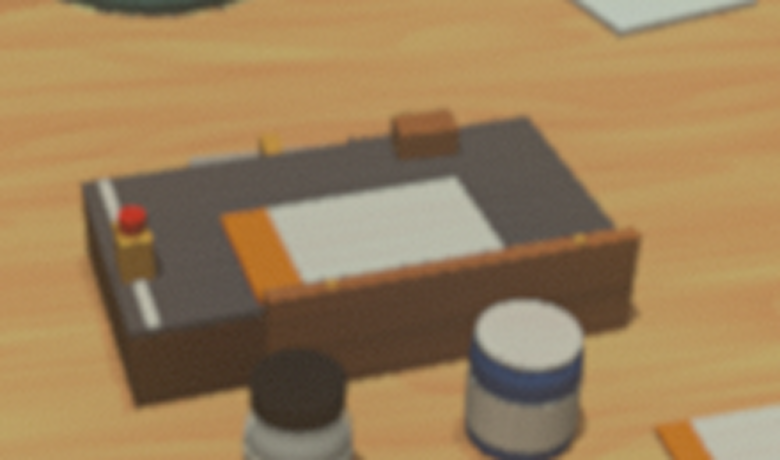

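The crop confirms it: the aluminium-coloured plate with the orange end is on the ledge beside the fence. The ledge yaw is about 8°, its origin is about (0.535, 0.091), and the stop is at ledge (8, -146) mm, which matches the description. I'm moving to beyond the stop with the jaws shut.

Request:
apply_moves(targets=[[[0.57,1,0],3.1,1],[[0.57,1,0],3.1,1],[[0.57,1,0],3.1,1],[[0.57,1,0],3.1,1],[[0.57,1,0],3.1,1]], newtons=40)

```text
clock: 1.22
ee_pos: [0.3162, -0.5564, 0.2565]
ee_rot: [0.0, 0.953, 0.304, 0.0]
contact_force: [0.6, -0.0, -0.5]
gripper_width: 0.0256
```

Request:
apply_moves(targets=[[[0.57,1,0],3.1,1],[[0.57,1,0],3.1,1],[[0.57,1,0],3.1,1],[[0.57,1,0],3.1,1],[[0.57,1,0],3.1,1]])

```text
clock: 1.63
ee_pos: [0.3874, -0.4314, 0.2566]
ee_rot: [0.0, 0.903, 0.429, 0.0]
contact_force: [-0.1, -1.0, 1.0]
gripper_width: -0.0002
```

Request:
apply_moves(targets=[[[0.57,1,0],3.1,1],[[0.57,1,0],3.1,1],[[0.57,1,0],3.1,1],[[0.57,1,0],3.1,1],[[0.57,1,0],3.1,1]])

```text
clock: 2.05
ee_pos: [0.4587, -0.3065, 0.2566]
ee_rot: [0.0, 0.837, 0.547, 0.0]
contact_force: [1.6, -0.1, -0.4]
gripper_width: 0.0003
```

Request:
apply_moves(targets=[[[0.57,1,0],3.1,1],[[0.57,1,0],3.1,1],[[0.57,1,0],3.1,1],[[0.57,1,0],3.1,1],[[0.57,1,0],3.1,1]])

```text
clock: 2.47
ee_pos: [0.53, -0.1815, 0.2566]
ee_rot: [0.0, 0.756, 0.655, 0.0]
contact_force: [1.2, -0.5, 0.5]
gripper_width: -0.0002
```

Request:
apply_moves(targets=[[[0.57,1,0],3.1,1],[[0.57,1,0],3.1,1],[[0.57,1,0],3.1,1],[[0.57,1,0],3.1,1],[[0.57,1,0],3.1,1]])

```text
clock: 2.88
ee_pos: [0.6013, -0.0565, 0.2565]
ee_rot: [0.0, 0.66, 0.751, 0.0]
contact_force: [0.7, -0.1, -0.6]
gripper_width: 0.0
```

Request:
apply_moves(targets=[[[0.1,0.2,-0.8],0.6,1],[[0.1,0.2,-1],0,1],[[0,0,-1],0,1],[[0,0,-1],0,1],[[0,0,-1],0,1]])

```text
clock: 3.3
ee_pos: [0.606, -0.0475, 0.1355]
ee_rot: [0.0, 0.657, 0.754, 0.0]
contact_force: [0.4, -1.1, -0.6]
gripper_width: 0.0002
```

Request:
apply_moves(targets=[[[0,0,-0.8],0,1],[[0,0,-0.6],0,1],[[0,0,0],0,1],[[0,0,0],0,1],[[0,0,0],0,1]])

```text
clock: 3.72
ee_pos: [0.6065, -0.0476, 0.1022]
ee_rot: [0.001, 0.657, 0.754, 0.001]
contact_force: [-0.6, 0.1, 0.5]
gripper_width: 0.0001
```

Run:
```python
from h import *
s=robot.state();print(s['ee_pos'],s['contact_force'])
p,d,K=snap('side'); q,_,_=snap('wrist')
o=np.hstack([cv2.resize(p[130:270,170:340],(437,360)),cv2.resize(q,(363,360))])
cv2.imwrite('pics/d.png',o[...,::-1])
```

```text
[ 0.60648424 -0.04755765  0.1022182 ] [-0.60616815  0.0943182   0.45815851]
```

View pics/d.png

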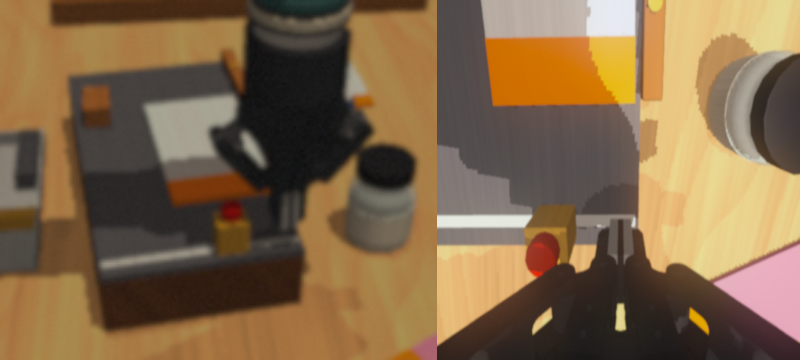

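Both views show the shut fingers beyond the stop and clear of it. The jar is clear too. I'm pushing the stop towards the robot.

Request:
apply_moves(targets=[[[-0.4,-0.056,0],0,1],[[-0.4,-0.056,0],0,1],[[-0.4,-0.056,0],0,1],[[-0.4,-0.056,0],0,1],[[-0.4,-0.056,0],0,1]])

```text
clock: 4.23
ee_pos: [0.5556, -0.0546, 0.1021]
ee_rot: [0.001, 0.657, 0.754, 0.001]
contact_force: [2.3, 0.9, 2.5]
gripper_width: 0.0001
```

Request:
apply_moves(targets=[[[-0.35,-0.049,0],0,1],[[-0.35,-0.049,0],0,1],[[-0.35,-0.049,0],0,1],[[-0.3,-0.042,0],0,1],[[0,0,0],0,1]])

```text
clock: 4.65
ee_pos: [0.5186, -0.0599, 0.1009]
ee_rot: [-0.001, 0.658, 0.753, -0.002]
contact_force: [-0.8, 1.4, -0.1]
gripper_width: 0.0
```

```bash
cat >> h.py <<'E'
O=np.array([.535,.091]);c8,s8=np.cos(np.radians(8)),np.sin(np.radians(8));A=np.array([[c8,s8],[-s8,c8]])
def led(P): return np.hstack([(np.asarray(P)[...,:2]-O)@A.T*1000,np.asarray(P)[...,2:]*1000])
def meas(c):
    p,d,K=snap(c);W=world(d,K);L=led(W);hsv=cv2.cvtColor(p,cv2.COLOR_RGB2HSV).astype(int);H,S,V=[hsv[...,i] for i in range(3)]
    box=(d>0)&(L[...,0]>-130)&(L[...,0]<66)&(abs(L[...,1]+40)<210)
    red=box&((H<5)|(H>174))&(S>150)&(W[...,2]>.085)&(W[...,2]<.115)
    orr=box&(H>8)&(H<22)&(S>150)&(V>100)&(L[...,2]>52)&(L[...,2]<72)&(L[...,0]>-60)
    for n,m in [('red',red),('orange',orr)]:
        q=L[m]
        if len(q)>5: print(c,n,len(q),q.mean(0).round(1),np.percentile(q,[2,98],axis=0).round(1).tolist(),[np.round(x,1) for x in cv2.minAreaRect(q[:,:2].astype('f4'))])
    return p
E
python3 - <<'E'
from h import *
s=robot.state();print(led(s['ee_pos']),s['contact_force'])
meas('scene');meas('side')
E
```

```text
[ -37.19093728 -147.1424089   100.89928154] [-0.82767831  1.37026972 -0.09448281]Traceback (most recent call last):
  File "<stdin>", line 3, in <module>
  File "h.py", line 15, in meas
    p,d,K=snap(c);W=world(d,K);L=led(W);hsv=cv2.cvtColor(p,cv2.COLOR_RGB2HSV).astype(int);H,S,V=[hsv[...,i] for i in range(3)]
                                 ~~~^^^
  File "h.py", line 13, in led
    def led(P): return np.hstack([(np.asarray(P)[...,:2]-O)@A.T*1000,np.asarray(P)[...,2:]*1000])
                       ~~~~~~~~~^^^^^^^^^^^^^^^^^^^^^^^^^^^^^^^^^^^^^^^^^^^^^^^^^^^^^^^^^^^^^^^^^
    return _nx.concatenate(arrs, 1, dtype=dtype, casting=casting)
           ~~~~~~~~~~~~~~~^^^^^^^^^^^^^^^^^^^^^^^^^^^^^^^^^^^^^^^
ValueError: all the input array dimensions except for the concatenation axis must match exactly, but along dimension 2, the array at index 0 has size 2 and the array at index 1 has size 1
```

```bash
sed -i 's/np.hstack(\[(np/np.concatenate([(np/; s/\[...,2:\]\*1000\])/[...,2:]*1000],-1)/' h.py
python3 - <<'E'
from h import *
meas('scene');meas('side')
E
```

```text
scene orange 294 [ 15.  -70.8  66.4] [[-26.8, -83.4, 63.5], [56.9, -56.8, 68.4]] [array([ 15.3, -69.9]), array([91.7, 28.3]), np.float64(0.8)]
side red 52 [ -63.8 -148.6  100.6] [[-70.5, -155.5, 95.3], [-57.1, -138.2, 102.7]] [array([ -64.1, -146.9]), array([17.7, 13.7]), np.float64(81.5)]
side orange 155 [ 42.  -72.4  63.9] [[18.0, -84.2, 59.9], [63.6, -54.5, 66.0]] [array([ 38.9, -68.3]), array([53.1, 32.4]), np.float64(5.2)]
```

The joint reads about 0.076. I'm pushing the last bit to the end stop.

Request:
apply_moves(targets=[[[-0.2,-0.028,0],0,1],[[-0.12,-0.017,0],0,1],[[-0.06,-0.008,0],0,1],[[0,0,0],0,1],[[0,0,0],0,1]])

```text
clock: 5.22
ee_pos: [0.512, -0.0607, 0.1012]
ee_rot: [-0.0, 0.657, 0.754, -0.0]
contact_force: [0.5, -0.0, -0.2]
gripper_width: 0.0001
```

Run:
```python
from h import *
s=robot.state();print(led(s['ee_pos']),s['contact_force'])
meas('side')
```

```text
[ -43.88886613 -146.98639609  101.21023791] [ 0.46357685 -0.00615779 -0.24082355]
side red 53 [ -70.4 -148.8  100.4] [[-77.0, -155.6, 94.9], [-63.3, -139.3, 102.5]] [array([ -70.1, -147.6]), array([16.9, 13.7]), np.float64(81.5)]
side orange 198 [ 37.1 -70.8  63.9] [[7.5, -83.7, 59.2], [64.0, -54.8, 66.3]] [array([61.6, 26.2]), array([242.5,  55.5]), np.float64(75.4)]
```

Request:
apply_moves(targets=[[[-0.12,-0.017,0],0,1],[[-0.06,-0.008,0],0,1],[[0,0,0],0,1],[[0.4,0.056,0],0,1],[[0.2,0.028,0.5],0,1]])

```text
clock: 5.68
ee_pos: [0.5215, -0.0592, 0.1124]
ee_rot: [-0.002, 0.657, 0.754, -0.002]
contact_force: [-0.8, 0.1, -0.2]
gripper_width: -0.0002
```

Request:
apply_moves(targets=[[[0,0,1],0,1],[[0,0,1],0,0.6],[[0,0.8,1],0,0.6],[[0,1,0.4],0,0.6],[[0,1,0],0,0.6]])

```text
clock: 6.1
ee_pos: [0.5239, 0.0109, 0.2014]
ee_rot: [0.001, 0.658, 0.753, 0.001]
contact_force: [0.8, 0.6, -0.3]
gripper_width: 0.0341
```

Request:
apply_moves(targets=[[[0,1,0],0,0.6],[[0,1,0],0,0.6],[[0,1,0],0,0.6],[[0,1,0],0,0.6],[[0,1,0],0,0.6]])

```text
clock: 6.52
ee_pos: [0.5218, 0.1365, 0.1986]
ee_rot: [-0.001, 0.657, 0.754, -0.002]
contact_force: [0.7, -0.5, 1.1]
gripper_width: 0.034
```

Request:
apply_moves(targets=[[[0.2,1,0],0,0.55],[[0.2,1,0],0,0.55],[[0,0.8,0],0,0.55],[[0,0,0],0,0.55],[[0,0,0],0,0.55]])

```text
clock: 6.93
ee_pos: [0.5319, 0.2068, 0.1985]
ee_rot: [-0.001, 0.656, 0.754, -0.001]
contact_force: [0.2, 0.2, -0.3]
gripper_width: 0.0382
```

Run:
```python
from h import *
s=robot.state();print(led(s['ee_pos']),s['ee_pos'],s['contact_force'],s['gripper_width'])
meas('side')
p,d,K=snap('wrist');L=led(world(d,K));hsv=cv2.cvtColor(p,cv2.COLOR_RGB2HSV).astype(int)
m=(d>0)&(hsv[...,1]<70)&(hsv[...,2]>90)&(abs(L[...,2]-65)<7)&(L[...,1]>-90)&(L[...,1]<105)&(L[...,0]>-40)&(L[...,0]<66)
q=L[m];print(len(q),np.percentile(q,[1,99],axis=0).round(1).tolist())
m=(d>0)&(L[...,2]>53)&(L[...,2]<62.5)&(L[...,0]<60)&(L[...,0]>-95);print('z top',np.median(L[m][:,2]))
cv2.imwrite('pics/e.png',p[...,::-1])
```

```text
[ 13.03858736 115.09967657 198.5317237 ] [0.53189292 0.20679416 0.19853172] [ 0.2161178   0.22850299 -0.28650589] 0.038171436728481355
side red 48 [ -73.3 -148.2  100.8] [[-80.4, -155.5, 95.2], [-66.5, -139.2, 102.8]] [array([ -73.5, -147.2]), array([17.2, 15.5]), np.float64(68.9)]
side orange 365 [ 15.8 -70.3  64.1] [[-28.3, -83.9, 60.1], [60.1, -54.8, 66.0]] [array([46.8, -0. ]), array([287.8,  92.2]), np.float64(65.2)]
15166 [[-37.9, -36.4, 59.6], [60.4, 103.9, 67.1]]
z top 60.757549221119525
```

View pics/e.png

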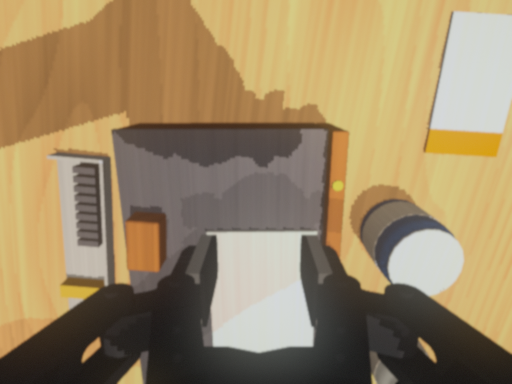

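The stop is fully aside: knob at ledge x -73, so the joint is about 0.085. The plate's trailing edge is at row 231, clear of the fingers. I'm descending behind it, the last part in small steps.

Request:
apply_moves(targets=[[[0.12,0,-0.9],0.6,0.55],[[0,0,-1],0,0.55],[[0,0,-1],0,0.55],[[0,0,-0.8],0,0.55],[[0,0,-0.4],0,0.55]])

```text
clock: 7.45
ee_pos: [0.5344, 0.2027, 0.0939]
ee_rot: [-0.0, 0.654, 0.756, -0.003]
contact_force: [0.1, 0.4, 0.0]
gripper_width: 0.0384
```

Request:
apply_moves(targets=[[[0,0,0],0,0.55],[[0,0,-0.08],0,0.55],[[0,0,-0.08],0,0.55],[[0,0,-0.08],0,0.55],[[0,0,0],0,0.55]])

```text
clock: 7.87
ee_pos: [0.5364, 0.2059, 0.091]
ee_rot: [0.0, 0.653, 0.757, 0.001]
contact_force: [0.3, 0.7, -0.0]
gripper_width: 0.0383
```

Run:
```python
from h import *
s=robot.state();print(led(s['ee_pos']),s['ee_pos'],s['contact_force'],s['gripper_width'])
p=meas('side')
q,d,K=snap('wrist');L=led(world(d,K));
for r in range(40,384,12): print(r,L[r,262].round(1),q[r,262])
cv2.imwrite('pics/f.png',np.hstack([cv2.resize(p[130:270,170:340],(437,360)),cv2.resize(q,(363,360))])[...,::-1])
```

```text
[ 17.34738892 113.62771426  91.03132986] [0.53636464 0.20593619 0.09103133] [ 0.29292752  0.678367   -0.04541212] 0.03830874845686113
side red 48 [ -73.3 -148.6  101.1] [[-80.4, -155.5, 96.7], [-66.5, -138.9, 102.7]] [array([ -73.8, -147.6]), array([17.3, 15.2]), np.float64(59.0)]
side orange 362 [ 15.3 -71.   64.1] [[-28.4, -84.2, 59.6], [59.9, -55.4, 66.1]] [array([  2.6, -73.1]), array([131.5,  47. ]), np.float64(14.1)]
40 [ 17.6 214.3   2.1] [234 210 141]
52 [ 17.7 208.1   0. ] [234 210 140]
64 [ 17.8 201.5   0.4] [234 210 141]
76 [ 1.780e+01  1.949e+02 -1.000e-01] [233 211 141]
88 [ 17.9 188.1   0.5] [233 210 141]
100 [ 17.9 181.2   0.7] [233 208 138]
112 [ 18.  174.1   0.4] [223 191 124]
124 [ 18.1 166.9   0.7] [187 141  87]
136 [ 18.1 159.4  -1. ] [183 137  85]
148 [ 17.7 158.7  43. ] [85 56 35]
160 [ 17.5 156.2  61.2] [96 84 80]
172 [ 17.5 150.7  61.5] [90 80 78]
184 [ 17.6 144.8  60.4] [87 80 77]
196 [ 17.6 139.1  60.8] [86 79 79]
208 [ 17.7 133.5  61.8] [66 61 60]
220 [ 17.7 127.5  61.7] [67 61 62]
232 [ 17.8 121.1  61. ] [66 62 61]
244 [ 17.8 115.   61.5] [108  99  98]
256 [ 17.9 108.6  61.5] [124 114 113]
268 [ 17.9 101.8  61.2] [123 114 113]
280 [18.  94.9 60.9] [124 115 113]
292 [18.1 88.4 61.4] [126 117 114]
304 [18.1 80.4 60. ] [129 118 114]
316 [18.1 76.9 65.1] [149 139 129]
328 [18.2 70.  65.5] [229 220 209]
340 [18.2 63.1 65.9] [229 219 208]
352 [ 16.8 124.6 142.5] [150 140 129]
364 [ 16.8 125.5 147.2] [77 68 60]
376 [ 16.7 124.4 149.4] [64 57 50]
```

View pics/f.png

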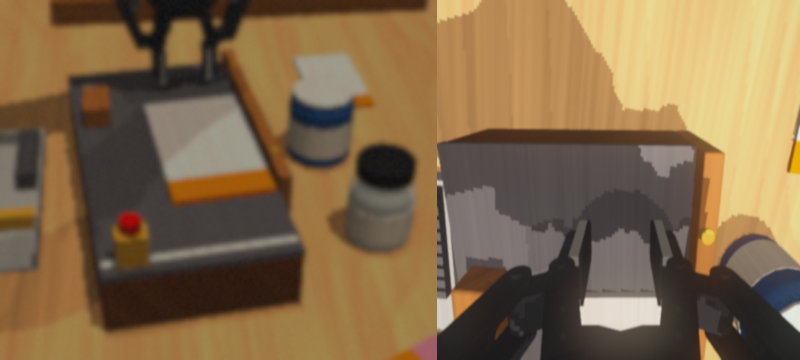

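The fingers are behind the plate and clear of the fence, woodtype and tin. The trailing edge is at ledge y of about 78. I'm feeling for the ledge top.

Request:
apply_moves(targets=[[[0,0,-0.06],0,0.55],[[0,0,-0.04],0,0.55],[[0,0,-0.04],0,0.55],[[0,0,0],0,0.55],[[0,0,0],0,0.55]])

```text
clock: 8.38
ee_pos: [0.5358, 0.2058, 0.0867]
ee_rot: [-0.0, 0.653, 0.757, -0.0]
contact_force: [-0.7, 0.1, -0.2]
gripper_width: 0.0388
```

Request:
apply_moves(targets=[[[0,0,-0.04],0,0.55],[[0,0,-0.04],0,0.55],[[0,0,0],0,0.55],[[0,0,0],0,0.55],[[0,0,0],0,0.55]])

```text
clock: 8.8
ee_pos: [0.5359, 0.2058, 0.0848]
ee_rot: [0.0, 0.653, 0.757, -0.0]
contact_force: [0.7, -0.1, -0.1]
gripper_width: 0.0386
```

Request:
apply_moves(targets=[[[0,0,-0.04],0,0.55],[[0,0,-0.04],0,0.55],[[0,0,0],0,0.55],[[0,0,0],0,0.55],[[0,0,0],0,0.55]])

```text
clock: 9.22
ee_pos: [0.536, 0.2059, 0.0838]
ee_rot: [0.0, 0.653, 0.757, 0.0]
contact_force: [-1.3, 0.1, 7.6]
gripper_width: 0.0386
```

Request:
apply_moves(targets=[[[0,0,0.1],0,0.55],[[0.045,-0.32,0],0,0.55],[[0.045,-0.32,0],0,0.55],[[0.025,-0.18,0],0,0.55],[[0.025,-0.18,0],0,0.55]])

```text
clock: 9.63
ee_pos: [0.5394, 0.1793, 0.085]
ee_rot: [0.0, 0.654, 0.757, -0.0]
contact_force: [0.9, -0.0, -0.0]
gripper_width: 0.0386
```

Request:
apply_moves(targets=[[[0.025,-0.18,0],0,0.55],[[0.034,-0.24,0],0,0.55],[[0.034,-0.24,0],0,0.55],[[0.034,-0.24,0],0,0.55],[[0.034,-0.24,0],0,0.55]])

```text
clock: 10.05
ee_pos: [0.5435, 0.1517, 0.0852]
ee_rot: [-0.0, 0.653, 0.757, -0.0]
contact_force: [-0.1, 0.7, -1.1]
gripper_width: 0.0385
```

Run:
```python
from h import *
s=robot.state();print(led(s['ee_pos']),s['ee_pos'],s['contact_force'],s['gripper_width'])
p=meas('side');q=meas('scene')
cv2.imwrite('pics/g.png',np.hstack([cv2.resize(p[130:270,170:340],(420,346)),cv2.resize(q[130:270,170:340],(380,346))])[...,::-1])
```

```text
[16.83168906 58.94214532 85.23506027] [0.54346472 0.15171104 0.08523506] [-0.11485111  0.6908505  -1.09880036] 0.03847560084470333
side red 49 [ -73.2 -148.4  100.9] [[-80.5, -155.2, 95.8], [-66.5, -138.9, 102.9]] [array([ -73.1, -147. ]), array([14.6, 16.7]), np.float64(26.3)]
side orange 397 [ 15.8 -99.3  64.2] [[-28.0, -112.8, 60.3], [60.6, -83.6, 66.0]] [array([  4.3, -98.1]), array([121.4,  35.3]), np.float64(3.2)]
scene red 11 [ -67.9 -147.1  103.1] [[-72.7, -151.2, 101.8], [-62.6, -142.8, 105.0]] [array([ -67.6, -147.3]), array([10.1,  8.4]), np.float64(5.2)]
scene orange 349 [  20.  -100.8   66.1] [[-27.4, -113.8, 61.8], [61.5, -86.9, 68.5]] [array([  -2.4, -106.5]), array([134.9,  50.4]), np.float64(17.3)]
```

View pics/g.png

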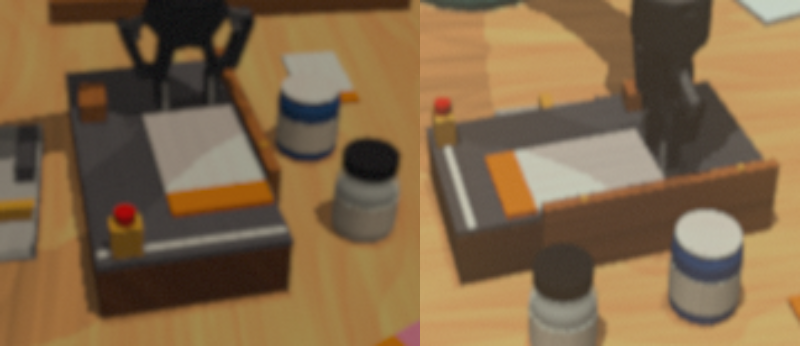

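The plate slides straight; its front is now at about ledge y -113. It needs about 93 mm more.

Request:
apply_moves(targets=[[[0.034,-0.24,0],0,0.55],[[0.034,-0.24,0],0,0.55],[[0.034,-0.24,0],0,0.55],[[0.034,-0.24,0],0,0.55],[[0.034,-0.24,0],0,0.55]])

```text
clock: 10.57
ee_pos: [0.5478, 0.1218, 0.0854]
ee_rot: [0.0, 0.653, 0.757, 0.0]
contact_force: [0.2, 1.4, 1.0]
gripper_width: 0.0385
```

Request:
apply_moves(targets=[[[0.034,-0.24,0],0,0.55],[[0.034,-0.24,0],0,0.55],[[0.034,-0.24,0],0,0.55],[[0.034,-0.24,0],0,0.55],[[0.034,-0.24,0],0,0.55]])

```text
clock: 10.98
ee_pos: [0.552, 0.0918, 0.0853]
ee_rot: [-0.0, 0.653, 0.757, 0.0]
contact_force: [-0.9, 0.9, 0.8]
gripper_width: 0.0387
```

Request:
apply_moves(targets=[[[0.034,-0.24,0],0,0.55],[[0.034,-0.24,0],0,0.55],[[0.025,-0.18,0],0,0.55],[[0.014,-0.1,0],0,0.55],[[0,0,0],0,0.55]])

```text
clock: 11.4
ee_pos: [0.5546, 0.0722, 0.0852]
ee_rot: [0.0, 0.654, 0.757, -0.0]
contact_force: [0.0, 0.1, -0.5]
gripper_width: 0.0386
```

Run:
```python
from h import *
s=robot.state();print(led(s['ee_pos']),s['ee_pos'],s['contact_force'],s['gripper_width'])
meas('side');meas('scene')
```

```text
[ 16.77608619 -21.35997567  85.21784047] [0.55458556 0.07218268 0.08521784] [ 0.00669323  0.0527336  -0.48892926] 0.038574254011235064
side red 50 [ -73.3 -148.5  100.9] [[-80.4, -155.2, 95.7], [-66.8, -139.5, 103.3]] [array([ -73.3, -146.9]), array([15.6, 15.6]), np.float64(34.7)]
side orange 505 [  15.3 -179.3   64.2] [[-28.1, -192.9, 60.7], [59.5, -163.1, 66.0]] [array([  -3.7, -166.3]), array([ 63.4, 138.8]), np.float64(66.9)]
scene red 9 [ -69.3 -147.6  102.7] [[-73.9, -151.1, 101.1], [-64.0, -143.6, 104.7]] [array([ -69. , -147.2]), array([6.9, 9.7]), np.float64(78.5)]
scene orange 371 [  19.4 -178.7   66.2] [[-28.5, -192.0, 62.6], [60.7, -165.1, 68.3]] [array([   0.8, -176. ]), array([ 39.1, 126. ]), np.float64(82.0)]
```

Its front is at about -194. I'm pushing 13 mm more, to about -207, then backing off and rising.

Request:
apply_moves(targets=[[[0.028,-0.2,0],0,0.55],[[0.028,-0.2,0],0,0.55],[[0.017,-0.12,0],0,0.55],[[0,0,0],0,0.55],[[0,0,0],0,0.55]])

```text
clock: 11.92
ee_pos: [0.5564, 0.0597, 0.0853]
ee_rot: [0.0, 0.654, 0.757, -0.0]
contact_force: [-0.2, -0.3, 0.7]
gripper_width: 0.0385
```

Request:
apply_moves(targets=[[[-0.028,0.2,0],0,0.55],[[-0.056,0.4,0],0,0.55],[[-0.056,0.4,0.3],0,0.55],[[0,0,1],0,0.55],[[0,0,1],0,0.55]])

```text
clock: 12.33
ee_pos: [0.5515, 0.0881, 0.1431]
ee_rot: [-0.001, 0.652, 0.758, -0.001]
contact_force: [0.7, 0.0, 1.4]
gripper_width: 0.0383
```

Request:
apply_moves(targets=[[[0,0,1],0,0.55],[[0,0,1],0,0.55],[[0,0,0.5],0,0.55],[[0,0,0],0,0.55],[[0,0,0],0,0.55]])

```text
clock: 12.75
ee_pos: [0.553, 0.0868, 0.2063]
ee_rot: [0.001, 0.653, 0.758, 0.001]
contact_force: [-0.4, 1.0, -0.2]
gripper_width: 0.0387
```

Run:
```python
from h import *
s=robot.state();print(led(s['ee_pos']),s['contact_force'])
p=meas('side');q=meas('scene')
for c in ['side','scene']:
    d=0
    K=robot.get_calibration(c);pp,d=robot.snapshot(c);W=world(d,K)
    for n in ['woodtype','stick','jar','tin']:
        r=robot.regions_of(c,n)
        if r: m=r[0]['region']&(d>0);print(c,n,np.median(W[m],0).round(3))
cv2.imwrite('pics/i.png',np.hstack([cv2.resize(p[130:270,170:340],(420,346)),cv2.resize(q[130:270,170:340],(380,346))])[...,::-1])
```

```text
[ 17.23697201  -6.69608566 206.32486718] [-0.36262935  1.01929441 -0.23478189]
side red 49 [ -73.2 -148.6  100.9] [[-80.5, -155.6, 96.2], [-66.6, -139.1, 103.0]] [array([ -72.9, -147.4]), array([14.9, 16.6]), np.float64(10.2)]
side orange 527 [  15.3 -192.5   64.3] [[-28.0, -206.0, 61.1], [59.3, -176.9, 66.2]] [array([  -9. , -176.7]), array([ 69.9, 149.1]), np.float64(59.0)]
scene red 12 [ -68.1 -148.2  102.9] [[-71.8, -152.5, 101.6], [-63.7, -143.7, 104.3]] [array([ -68.3, -147.8]), array([8.3, 9.1]), np.float64(9.0)]
scene orange 376 [  19.6 -191.7   66.1] [[-28.7, -205.2, 62.3], [61.2, -178.3, 68.4]] [array([  -3.7, -185.4]), array([ 49.1, 131.9]), np.float64(73.6)]
side woodtype [0.45  0.133 0.081]
side stick [0.37  0.09  0.003]
side jar [0.698 0.005 0.055]
side tin [0.667 0.14  0.051]
scene woodtype [0.459 0.149 0.081]
scene stick [0.361 0.056 0.02 ]
scene jar [0.725 0.024 0.06 ]
scene tin [0.694 0.157 0.062]
```

View pics/i.png

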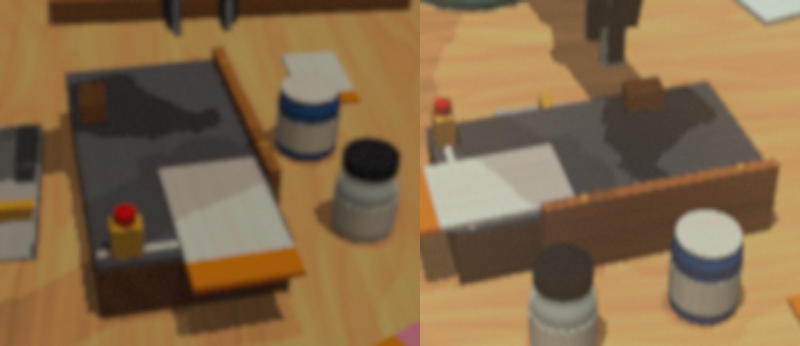

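The whole orange band stands past the end, the plate is straight and flat, the stop is aside and the robot is clear. I'm handing in.

```bash
python3 -c "
from workcell import robot
print(robot.finish_job())"
```

```text
the job is handed in; nothing more can be done
None
```

I slid the brass stop fully aside with the shut fingers. Then I pushed the plate along the ledge with the jaws part open, backed off and handed the job in at about 13 s. `finish_job()` gives no verdict.

- **Stop:** the side camera put the knob at ledge x -73 mm, so the joint is about 0.085 m. The scene camera read about 5 mm less, from only about 12 pixels. That still gives about 0.080 m, above the 0.068 m needed.
- **Plate:** the leading end is at about ledge y -207 mm (side and scene cameras gave -206 and -205 as the band's near-extreme values). That is about 47 mm past the end, so the whole orange band sticks out and roughly 70% of the plate rests on the ledge. Its centre is at about ledge x 16 mm. I judged flat and straight from the last picture; the fitted rectangles for the orange area were thrown off by other orange patches, so I have no measured final angle.
- **Bystanders:** woodtype, stick, jar and tin all measured within about 2 mm of their starting positions.
- **Robot:** the arm is about 0.12 m above the ledge and touching nothing. The highest contact force reported at the end of a move was about 8 N, when I felt for the ledge top.

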